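# Lock the projector on its mount and set its mode switch

### The arm

A 7-joint arm with a two-finger parallel gripper is mounted at the origin on the work surface. World frame = base frame: x ahead of the robot, y to its left, z up, the work surface at z = 0. Lengths are in m, angles in rad, forces in N, time in s.
With the tool pointing down it reaches from about 0.425 to 0.925 m from the base axis. Payload 6.8 kg.
Tool frame: the origin (TCP) lies at the very end of the fingers, on their centre line; the grasp point (between the pads) lies 19 mm behind it; z points along the fingers, y is the line along which they close (so a half turn about z gives the same grasp; the last joint's range is limited). The gripper opens to 85 mm and grips with 20 to 120 N. Pads are 22 mm wide; open, the fingers measure 114 mm over their backs; the gripper's body (76 mm by 85 mm) begins 54 mm behind the grasp point. The pads swing forward as they close: fully open they stand 13 mm farther back than shut.
Start: joints at [1.061, 0.477, 0.022, 1.555, -0.011, 1.109, -0.083], TCP at [0.264, -0.621, 0.231] pointing down, gripper open.
Joint ranges: [-2.96, 2.96], [-0.34, 2.1], [-1.41, 1.46], [0.24, 2.44], [-1.37, 4.51], [0.17, 1.92], [-2.96, 2.96]. Speed limits (rad/s): [2.39, 2.39, 3.14, 3.14, 3.14, 3.14, 3.14].

### API

Orientations are given as a unit quaternion [w, x, y, z].
In Python, from station import get_obs, read_camera, hand_in gives the robot as it stands.
- The arm moves only by the tool arm_command, never from a script. Its argument "commands" is one flat list of numbers, 7 for each row, row after row: the shift along the tool's x, y, z in m, then the turn, a rotation vector about the tool's x, y, z in degrees, then the opening, from 0 (shut) to 1 (fully open). In form: [tx, ty, tz, rx, ry, rz, fingers, tx, ty, tz, rx, ry, rz, fingers, ...]. A call has 1 to 8 rows; each row is the pose to reach, as a shift and turn from the pose commanded when the call began, along the tool's axes at that moment; what a row does not reach only later rows make up. A row lasts 1/10 s, in which the tool goes at most 50 mm and 8.59 degrees, less where a joint would pass 70% of its speed; a pose out of reach is approached as far as the arm can. A call with a gripper value outside its range is refused whole. The fingers move at their own pace and stop on an object; "force" is the grip in N (left out, the last holds). Time passes only in rows, so rows that repeat a pose let the fingers close. It gives the time, the measured TCP pose, the force, the opening and the grip force at its end, in the units of the state.
- get_obs(): the state, without advancing time (a new reading comes with each control period).
- read_camera(name): name is "side" or "top"; returns a dict with "img" (384x512x3 uint8, red, green, blue), "camera_matrix" (3x3 intrinsics, pixels), "k1" (the pictures are not rectified: a ray, as slopes to the right and down, at radius r is drawn at 1 + k1 r^2 times it, then the intrinsics apply), "pose" (4x4, takes a point from camera to world coordinates). Camera axes: x right, y down, z forward; pixel columns grow to the right and rows downward; lengths in m; the calibration is good to about 2 mm. A picture is of the moment at which its call begins. There is no depth.
- hand_in(): hands the job in; it is judged then, once.
The state is a dict: "t": time; "q": joint angles; "joint_vel": joint speeds; "joint_torque": joint torques, N m; "eef_pos": TCP position; "tool_rot": TCP orientation; "contact_force": force on the tool from outside, world axes, zero at the start; "torque": the same for the moment, N m; "gripper_width": opening from 0.0 (shut) to 1.0 (fully open); "grasp_force": force on a finger pad.
Only numpy, scipy, OpenCV 4.12 (cv2) and the standard library are available. Lean on these libraries where they do the work, as an engineer would, in place of code of your own. Each camera call takes 0.05 s, during which the arm holds its last target. There are 200 camera calls.

### The job

Set up the projector for hanging: slide the rail stop fully up against the projector's side and only then flip its red cam lever over flat to clamp it there. After that, use the screwdriver to turn the projector's blue slotted mode switch a quarter turn clockwise, from the yellow dot to the green dot, without touching the switch with the gripper, and stand the screwdriver back in its wooden stand. Leave the other things on the bench where they are.

Things in the scene. Friction and masses are not known exactly. Their poses are not given: they have to be found in the camera images.
- rail_stop (a joint): position of the aluminium sliding stop on its rail, m: 0 = far end, 0.080 = its black rubber nose touches the projector's side and it can go no farther. It grows towards the projector, along y of stop_tail. Sliding it takes about 3 N; it stays where it is left. Starts between 0 and 0.045
- stop_tail (a point): centre of the face of the sliding stop that looks away from the projector, to be pushed; 38 mm above the table. Level frame: y along the rail to the projector, x across the rail, away from the robot. The stop is 50 mm wide (x), 28 mm high (top 14 mm above this point), 90 mm long (y) with its nose; the rail under it is 30 mm wide, its top 22 mm above the table
- lever_pivot (a point): pivot of the red cam lever on top of the sliding stop, 62 mm above the table, 55 mm from the tail face and 35 mm from the nose, along y. Frame as stop_tail; it does not turn with the lever. The lever is a flat bar 18 mm wide (y), 10 mm thick, that reaches 65 mm from the pivot
- cam_lever (a joint): angle of the red cam lever, rad: 0 = upright (open), 1.5 = laid over, nearly flat, pointing along +x of lever_pivot (clamped, end of travel). It turns about the y axis of lever_pivot, stays where it is left and takes 0.08 Nm (1.5 N near its end). Starts between 0 and 0.3
- mode_switch (a joint): angle of the blue slotted mode switch on the projector's top, rad, growing clockwise seen from above: 0 = its white pointer mark at the yellow dot, 1.57 = at the green dot; stops at 0 and 1.62. Turning it takes about 0.06 Nm; it stays where it is left. Starts between 0 and 0.3
- dial: round blue dial of the mode switch, 48 mm across, standing 12 mm above the projector's top. Origin on its axis at the centre of the slot's mouth, 107 mm above the table; z up, x along the slot, turning with the dial; white pointer mark at its -x end. The slot is 14 mm long, 5 mm wide, 10 mm deep; over its upper 6 mm it flares to 20 by 11 mm at the mouth
- mount: fixed dark steel plate, 260 (x) by 470 (y) by 8 mm, origin at the centre of its underside; x away from the robot, y as stop_tail. On it: the white projector, 220 by 250 mm, its top 95 mm above the table, centred at y = 105 mm, lens on its far side; the rail, from y = -225 to -25 mm at x = -20 mm; the switch's axis at x = -45, y = 105 mm
- driver_grip (a point): middle of the orange handle of the flat screwdriver, which stands upright, blade down, in its stand; 135 mm above the table there. z up along the handle, x along the blade's width. Handle 30 mm (x) by 22 mm (y), flat sides, black line along x on its top; from a collar 50 mm below (36 mm across, 8 mm thick, rests on the stand) to 40 mm above this point. 80 to 150 g
- driver_tip (a point): centre of the end of the screwdriver's blade, 125 mm below driver_grip. The blade is 12 mm wide (x), 3 mm thick (y) and 14 mm long, on a steel shaft 8 mm across
- stand_hole (a point): centre of the mouth of the through hole, 22 mm across, in the top of the wooden stand (62 x 62 mm, 85 mm high, fixed to the table; it stands to the left or to the right of the projector, the pen pot on the other side). The screwdriver stands in it on its collar, in any turn
- note_stack: block of sticky notes (white, purple, blue), 76 x 76 x 36 mm, a bystander; origin at the centre of its underside
- stapler: black stapler, 150 x 36 x 51 mm, long side along its x, a bystander; origin at the centre of its underside
- tape_roll: roll of clear tape lying flat, 76 mm across, 19 mm high, a bystander; origin at the centre of its underside
- pen_pot: dark steel pen pot with two pens, 68 mm across, 85 mm high (pens to 145 mm), fixed to the table, a bystander; origin at the centre of its underside
Mind the look-alikes: they are no part of the job. What is shaped like the part that bears driver_grip but pink is not meant.

How it is judged:
On the way, in this order (a step that is already met when the one before it is completed fails the run):
1. the stop is pushed fully against the projector while its lever is still up (value of joint rail_stop above 0.076 m and value of joint cam_lever below 0.8 rad), for 0.1 s.
2. the cam lever is laid over with the stop still against the projector (value of joint rail_stop above 0.076 m and value of joint cam_lever above 1.3 rad), for 0.1 s.
3. the mode switch is turned to the green dot with the stop still clamped (all of step 2 and value of joint mode_switch above 1.41 rad), for 0.1 s.
At the end, for the whole second after the job is handed in: Stop within 4 mm of the projector's side (joint above 0.076 m), cam lever over by more than 1.3 rad, mode switch past 1.41 rad, and the screwdriver upright (within 0.12 rad) in its stand, collar on the stand's top within 6 mm, centred within 15 mm (all of step 3 and horizontal distance between driver_grip and stand_hole below 0.015 m and z of driver_grip in the frame of stand_hole between 0.044 and 0.056 m and angle between driver_grip's own z axis and vertical below 0.12 rad); the robot touches nothing.
It fails at once if the gripper's fingers or the arm touch the mode switch's dial (contact force between any of the fingers, the arm and dial above 0.5 N).
It fails at once if a bystander is moved more than 30 mm (distance of any of note_stack, stapler, tape_roll from where it was at the start of the episode above 0.03 m).
It also fails if it takes over 72 s, if anything falls off the work surface, if the arm or the gripper's body presses on something with over 40 N, if the wrist force passes 120 N, or if a joint passes its speed limit or range.

## Working session

There is one attempt and no reset: what is moved stays moved. The work goes in short steps, Python scripts to look and compute and a tool call to move; the robot and the scene stay as the last step left them, time stands still between calls to the robot, and variables do not carry over. Pictures are saved under pics/ and viewed, at most 13 in all, crops included, and the job is handed in when it is done.

Besides the shell and the picture viewer there is one more tool, called after "Request:" as a command line: name --argument value ..., lists and objects as JSON in quotes. arm_command: Moves the arm, as the interface text tells. Its arguments: {"type":"object","properties":{"commands":{"type":"array","items":{"type":"number"}},"force":{"type":"number"}},"required":["commands"]}

```bash
mkdir -p pics; ls; python3 - <<'E'
from station import *
import cv2,json
o=get_obs();print({k:(v if not hasattr(v,'tolist') else v.tolist()) for k,v in o.items()})
for n in("top","side"):
    c=read_camera(n);print(n,c["camera_matrix"],c["k1"],c["pose"]);cv2.imwrite(f"pics/{n}0.png",cv2.resize(c["img"][:,:,::-1],(800,600),interpolation=cv2.INTER_CUBIC))
E
```

```text
pics
{'t': 0.0, 'q': [1.0609270215494606, 0.4777899041804796, 0.022339416795884078, 1.5564959624045471, -0.01153724121357479, 1.1093074123195337, -0.08307083086916099], 'joint_vel': [-0.00021627534919302328, 0.0010125144332760808, -0.00019312682661406307, 0.0009465616087969133, -0.001610980937161373, 0.0001425459259813645, -0.0010003637454763456], 'joint_torque': [-0.0007368933256657328, -59.64456081390381, 1.607242226600647, -28.119383454322815, 0.012326542928349227, 0.009342015255242586, 2.1810321868542815e-05], 'eef_pos': [0.26370881488499537, -0.6206824092147057, 0.2303137555589604], 'tool_rot': [-0.0009055972797925936, 0.9798866209667872, 0.1995528325832946, -0.0002386458514470634], 'contact_force': [0.6860897304437859, 0.1775631007359632, 1.6766641052462934], 'torque': [0.003341694715687127, 0.009308570650489645, -0.05102724927853876], 'grasp_force': 0.0, 'gripper_width': 1.002352906824848}
top [[485.10595152   0.         257.00243277]
 [  0.         485.10595152 188.51189251]
 [  0.           0.           1.        ]] 0.018222176587790014 [[-0.01951244 -0.98775082  0.15481468  0.38782632]
 [-0.99963339  0.01636654 -0.02156914  0.02099227]
 [ 0.01877116 -0.15517879 -0.98770805  1.60522257]
 [ 0.          0.          0.          1.        ]]
side [[434.78911389   0.         262.3508695 ]
 [  0.         434.78911389 198.26318255]
 [  0.           0.           1.        ]] -0.1249526864919535 [[-0.9958419  -0.04160711  0.08104174  0.50909257]
 [-0.09098384  0.49885405 -0.86189708  1.00197221]
 [-0.00456696 -0.86568671 -0.50056534  0.69549052]
 [ 0.          0.          0.          1.        ]]
```

View pics/top0.png

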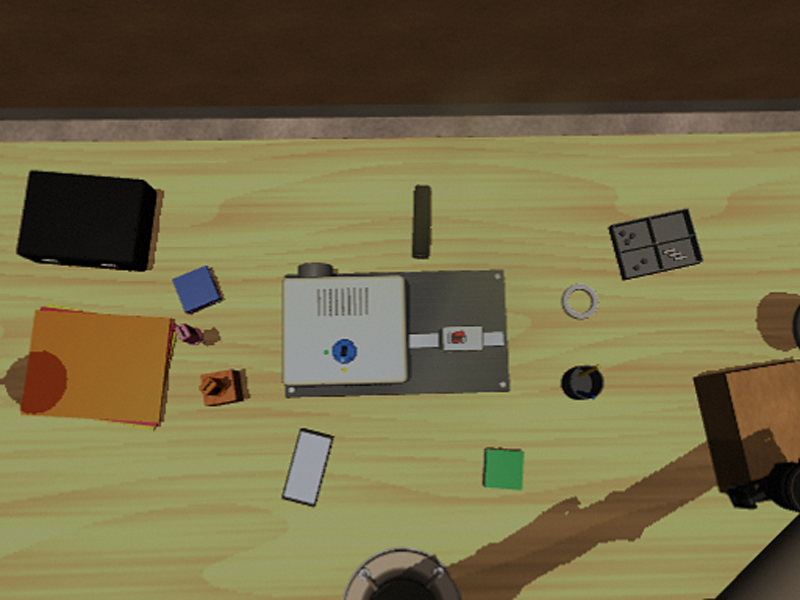

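View pics/side0.png

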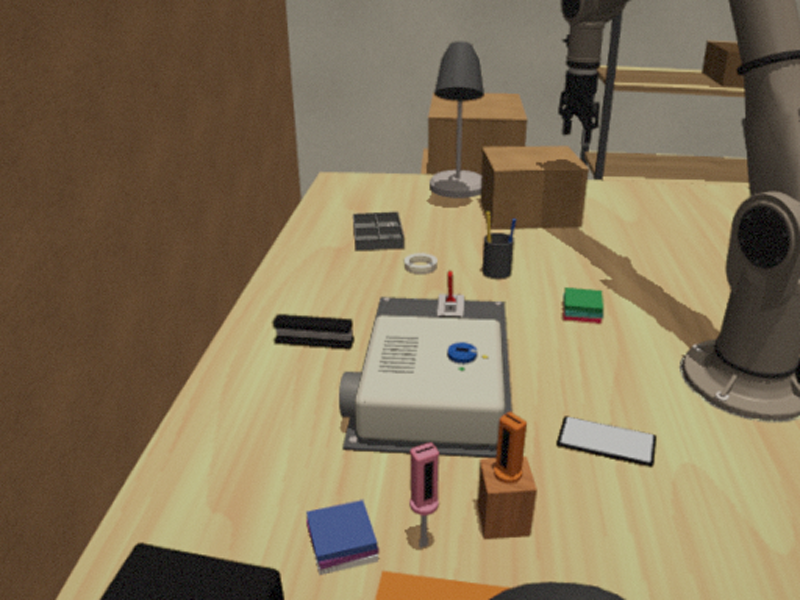

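The top view shows the mount (corners about 285,397 to 507,272), the dial (344,351), the stop (462,338), the driver in its stand (220,387) and the pen pot (582,382). The side view shows the orange driver (511,445), the red lever upright (450,285) and a pink look-alike (425,480).

```bash
cat > h.py <<'E'
import numpy as np,cv2
from station import *
def ray(c,u,v):
    K=c["camera_matrix"];d=np.array([c["k1"],0,0,0,0.])
    p=cv2.undistortPoints(np.array([[[u,v]]],float),K,d)[0,0]
    P=c["pose"];return P[:3,3],P[:3,:3]@np.array([p[0],p[1],1])
def at(c,u,v,z):
    o,r=ray(c,u,v);return (o+r*(z-o[2])/r[2]).round(4)
def proj(c,X):
    P=np.linalg.inv(c["pose"]);x=P[:3,:3]@np.array(X)+P[:3,3];x=x/x[2]
    r2=x[0]**2+x[1]**2;s=1+c["k1"]*r2;K=c["camera_matrix"]
    return np.array([K[0,0]*x[0]*s+K[0,2],K[1,1]*x[1]*s+K[1,2]]).round(1)
def crop(c,x0,y0,w,h,s):
    im=c["img"][y0:y0+h,x0:x0+w,::-1];im=cv2.resize(im,None,fx=s,fy=s,interpolation=cv2.INTER_CUBIC)
    return im
E
python3 - <<'E'
from h import *
c=read_camera("top");d=read_camera("side")
cv2.imwrite("pics/a.png",crop(c,175,165,155,95,5))
a=crop(c,120,225,50,45,8);b=crop(d,300,255,50,90,6)
im=np.zeros((560,720,3),np.uint8);im[:360,:400]=a;im[:540,410:710]=b;cv2.imwrite("pics/b.png",im)
E
```

```text
(no output)
```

View pics/a.png

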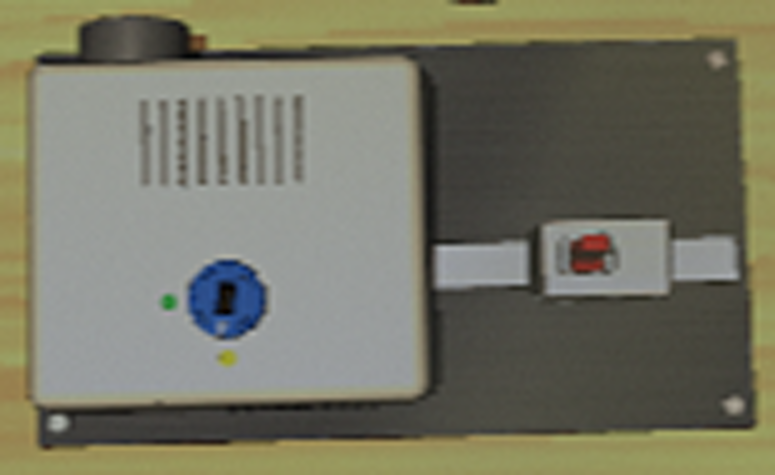

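View pics/b.png

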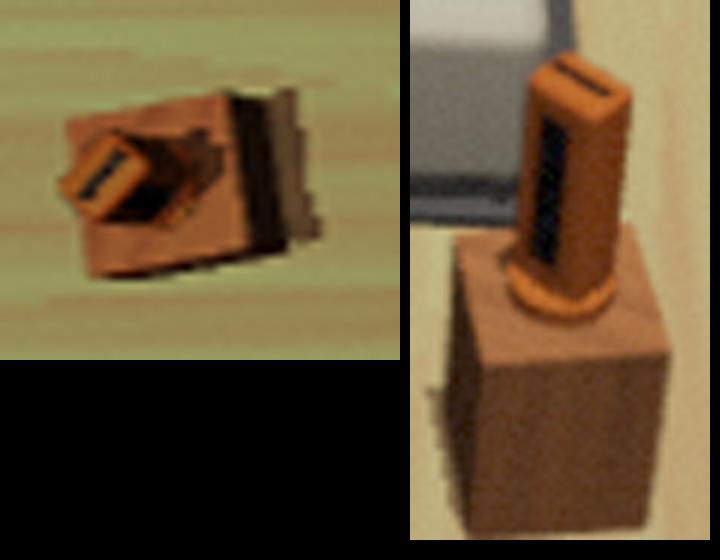

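In the crops, the mount corners are (735,40), (753,425) and (40,445), the dial is at (228,298) with its mark at (222,327), and the stop's top spans x 540–670. The driver's line runs from (83,198) to (125,155) in the top crop.

```bash
python3 - <<'E'
from h import *
c=read_camera("top");d=read_camera("side")
A=lambda x,y,z:at(c,175+x/5-.4,165+y/5-.4,z)
B=lambda x,y,z:at(c,120+x/8-.44,225+y/8-.44,z)
S=lambda x,y,z:at(d,300+(x-410)/6-.42,255+y/6-.42,z)
print("mount TR,BR,BL",A(735,40,.008),A(753,425,.008),A(40,445,.008))
print("proj",[A(*p,.095) for p in((33,62),(418,60),(428,400),(33,403))])
print("dial",A(228,298,.107),"mark",A(222,327,.107),"dots",A(228,357,.095),A(169,302,.095))
print("slot ends",A(232,283,.107),A(222,316,.107))
print("stop corners",[A(*p,.052) for p in((540,222),(670,220),(670,295),(545,297))])
print("drv line",B(83,198,.175),B(125,155,.175),B(105,177,.175))
print("drv side",S(583,75,.175),"line",S(555,57,.175),S(610,95,.175), "collar c", S(563,285,.093))
print("stand",[B(*p,.085) for p in((65,122),(228,93),(250,248),(88,278))],np.mean([B(*p,.085) for p in((65,122),(228,93),(250,248),(88,278))],0))
print("pot",at(c,582*.64,382*.64,.085),"lamp etc notes",at(c,197*.64,289*.64,.036),"pink",at(c,188*.64,333*.64,.15))
print("tail side check")
E
```

```text
mount TR,BR,BL [ 0.6887 -0.2319  0.008 ] [ 0.432  -0.2333  0.008 ] [0.4279 0.2323 0.008 ]
proj [array([0.6652, 0.2263, 0.095 ]), array([ 0.6626, -0.0165,  0.095 ]), array([ 0.4487, -0.0185,  0.095 ]), array([0.4515, 0.2253, 0.095 ])]
dial [0.5131 0.104  0.107 ] mark [0.4953 0.1079 0.107 ] dots [0.4775 0.105  0.095 ] [0.5123 0.1413 0.095 ]
slot ends [0.5223 0.1015 0.107 ] [0.502  0.1078 0.107 ]
stop corners [array([ 0.5631, -0.0941,  0.052 ]), array([ 0.5629, -0.1781,  0.052 ]), array([ 0.5145, -0.1764,  0.052 ]), array([ 0.5147, -0.096 ,  0.052 ])]
drv line [0.4391 0.3629 0.175 ] [0.4544 0.348  0.175 ] [0.4466 0.3551 0.175 ]
drv side [0.4457 0.3534 0.175 ] line [0.4543 0.345  0.175 ] [0.4377 0.3627 0.175 ] collar c [0.4462 0.3614 0.093 ]
stand [array([0.4718, 0.392 , 0.085 ]), array([0.4818, 0.3293, 0.085 ]), array([0.4219, 0.3199, 0.085 ]), array([0.4117, 0.3818, 0.085 ])] [0.4468  0.35575 0.085  ]
pot [ 0.443  -0.3698  0.085 ] lamp etc notes [0.6526 0.413  0.036 ] pink [0.5482 0.3997 0.15  ]
tail side check
```

```bash
cat >> h.py <<'E'
from scipy.spatial.transform import Rotation as R
def rel(*wps):
    """wps: (x,y,z,yaw_deg of tool x), tool down -> tool-frame shift mm and rotvec deg from present pose"""
    o=get_obs();w,*v=o["tool_rot"];r=R.from_quat([*v,w]);p=np.array(o["eef_pos"])
    print("now",p.round(4),"yaw",np.degrees(np.arctan2(*r.as_matrix()[[1,0],0])).round(1),"t",round(o["t"],2),"F",np.round(o["contact_force"],1))
    for x,y,z,yaw in wps:
        t=R.from_euler("z",yaw,degrees=True)*R.from_euler("x",180,degrees=True)
        print((1000*r.inv().apply(np.array([x,y,z])-p)).round(1),(r.inv()*t).as_rotvec(degrees=True).round(1))
E
python3 - <<'E'
from h import *
rel((.539,-.21,.2,90),(.539,-.21,.036,90))
E
```

```text
now [ 0.2639 -0.6211  0.231 ] yaw 23.0 t 0.3 F [0.2 0.4 0. ]
[ 413.9 -270.7   31.1] [ -0.  -0. -67.]
[ 413.9 -270.6  195.1] [ -0.  -0. -67.]
```

Request:
arm_command --commands '[0.2,-0.131,0.015,0,0,-33,0,0.2,-0.131,0.015,0,0,-33,0,0.2,-0.131,0.015,0,0,-33,0,0.2,-0.131,0.015,0,0,-33,0,0.414,-0.271,0.031,0,0,-67,0,0.414,-0.271,0.031,0,0,-67,0,0.414,-0.271,0.031,0,0,-67,0,0.414,-0.271,0.031,0,0,-67,0]' --force 80

```text
t: 1.1
eef_pos: [0.4867, -0.2878, 0.2065]
tool_rot: [0.0, 0.705, 0.709, 0.0]
contact_force: [0.0, 0.3, 0.4]
gripper_width: 0.002
grasp_force: 0.0
```

```bash
python3 - <<'E'
from h import *
rel((.539,-.21,.2,90),(.539,-.21,.036,90))
E
```

```text
now [ 0.4867 -0.2878  0.2065] yaw 90.4 t 1.1 F [0.  0.3 0.4]
[77.5 52.7  6.5] [0.  0.  0.4]
[ 77.6  52.6 170.5] [0.  0.  0.4]
```

Request:
arm_command --commands '[0.078,0.053,0.006,0,0,0,0,0.078,0.053,0.006,0,0,0,0,0.078,0.053,0.006,0,0,0,0,0.078,0.053,0.006,0,0,0,0]'

```text
t: 1.5
eef_pos: [0.5393, -0.2102, 0.2002]
tool_rot: [-0.0, 0.706, 0.708, 0.0]
contact_force: [-0.2, -0.2, 0.3]
gripper_width: -0.001
grasp_force: 0.0
```

```bash
python3 - <<'E'
from h import *
rel((.539,-.21,.036,90),(.539,-.11,.036,90))
E
```

```text
now [ 0.5393 -0.2102  0.2002] yaw 90.2 t 1.5 F [-0.2 -0.2  0.3]
[  0.2  -0.3 164.2] [-0.  -0.   0.2]
[100.2   0.  164.2] [-0.  -0.   0.2]
```

Request:
arm_command --commands '[0,0,0.1,0,0,0,0,0,0,0.1,0,0,0,0,0,0,0.164,0,0,0,0,0,0,0.164,0,0,0,0,0.02,0,0.164,0,0,0,0,0.04,0,0.164,0,0,0,0,0.055,0,0.164,0,0,0,0,0.07,0,0.164,0,0,0,0]'

```text
t: 2.3
eef_pos: [0.5385, -0.1428, 0.0372]
tool_rot: [0.001, 0.708, 0.706, -0.001]
contact_force: [-2.0, -4.0, 0.2]
gripper_width: 0.006
grasp_force: 1.9
```

Request:
arm_command --commands '[0.004,0,0,0,0,0,0,0.008,0,0,0,0,0,0,0.012,0,0,0,0,0,0,0.016,0,0,0,0,0,0,0.017,0,0,0,0,0,0,0.018,0,0,0,0,0,0,0.019,0,0,0,0,0,0]'

```text
t: 3.0
eef_pos: [0.5393, -0.1225, 0.0364]
tool_rot: [0.0, 0.707, 0.707, 0.0]
contact_force: [0.9, -2.4, 1.7]
gripper_width: -0.002
grasp_force: 1.3
```

Still sliding, with no stop reached yet; pushing on in small steps.

Request:
arm_command --commands '[0.002,0,0,0,0,0,0,0.004,0,0,0,0,0,0,0.006,0,0,0,0,0,0,0.006,0,0,0,0,0,0]'

```text
t: 3.4
eef_pos: [0.5393, -0.1193, 0.0365]
tool_rot: [0.001, 0.708, 0.706, -0.001]
contact_force: [0.8, -9.6, 1.8]
gripper_width: 0.001
grasp_force: 4.8
```

Request:
arm_command --commands '[0.003,0,0,0,0,0,0,0.003,0,0,0,0,0,0,-0.025,0,0,0,0,0,0,-0.025,0,-0.1,0,0,0,0,-0.025,0,-0.1,0,0,0,0,-0.025,-0.05,-0.16,0,0,0,0,-0.025,-0.05,-0.16,0,0,0,0,-0.025,-0.05,-0.16,0,0,0,0]'

```text
t: 4.2
eef_pos: [0.4884, -0.141, 0.1991]
tool_rot: [0.002, 0.707, 0.707, 0.001]
contact_force: [1.7, 0.2, -0.9]
gripper_width: -0.002
grasp_force: 0.0
```

```bash
python3 - <<'E'
from h import *
rel((.49,-.053,.2,90),(.49,-.053,.11,90))
c=read_camera("top");d=read_camera("side")
a=crop(c,235,185,80,50,8)
p=proj(d,(.539,-.053,.09)).astype(int);b=crop(d,p[0]-40,p[1]-15,80,30,8)
cv2.imwrite("pics/c.png",np.hstack([np.vstack([a[:360],b[:240]])]));print(p)
E
```

```text
now [ 0.4884 -0.141   0.1991] yaw 90.0 t 4.2 F [ 1.7  0.2 -0.9]
[88.   1.6 -1.1] [0.2 0.1 0. ]
[88.2  1.3 88.9] [0.2 0.1 0. ]
[287 197]
```

View pics/c.png

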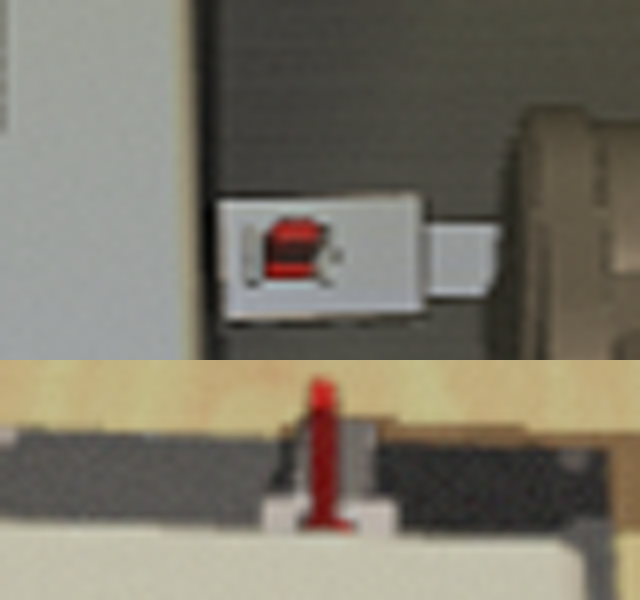

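The stop sits against the projector and the lever is upright (top crop 293,250; side crop 322,450). Moving over to lay the lever down.

Request:
arm_command --commands '[0.088,0,0,0,0,0,0,0.088,0,0,0,0,0,0,0.088,0,0.05,0,0,0,0,0.088,0,0.09,0,0,0,0,0.088,0,0.09,0,0,0,0,0.088,0.015,0.09,0,0,0,0,0.088,0.03,0.09,0,0,0,0,0.088,0.03,0.09,0,0,0,0]'

```text
t: 5.1
eef_pos: [0.5214, -0.0528, 0.1072]
tool_rot: [0.0, 0.707, 0.707, 0.001]
contact_force: [0.2, -0.5, -0.2]
gripper_width: 0.003
grasp_force: 0.0
```

```bash
python3 - <<'E'
from h import *
rel((.54,-.053,.110,90),(.557,-.053,.1,90),(.570,-.053,.085,90),(.576,-.053,.0705,90),(.578,-.053,.064,90))
E
```

```text
now [ 0.5214 -0.0528  0.1072] yaw 90.0 t 5.1 F [ 0.2 -0.5 -0.2]
[-0.2 18.6 -2.7] [ 0.1 -0.1  0. ]
[-0.2 35.6  7.3] [ 0.1 -0.1  0. ]
[-0.2 48.5 22.3] [ 0.1 -0.1  0. ]
[-0.2 54.5 36.8] [ 0.1 -0.1  0. ]
[-0.2 56.5 43.4] [ 0.1 -0.1  0. ]
```

Request:
arm_command --commands '[0,0.018,-0.003,0,0,0,0,0,0.026,0.002,0,0,0,0,0,0.036,0.007,0,0,0,0,0,0.043,0.015,0,0,0,0,0,0.048,0.022,0,0,0,0,0,0.052,0.03,0,0,0,0,0,0.055,0.037,0,0,0,0,0,0.055,0.039,0,0,0,0]'

```text
t: 5.9
eef_pos: [0.5743, -0.0532, 0.0683]
tool_rot: [0.0, 0.707, 0.707, -0.0]
contact_force: [-7.8, -0.5, 30.6]
gripper_width: -0.002
grasp_force: 15.5
```

Request:
arm_command --commands '[0,0.001,0.002,0,0,0,0,0,0.001,0.003,0,0,0,0,0,0.001,0.003,0,0,0,0]'

```text
t: 6.2
eef_pos: [0.5746, -0.0532, 0.0678]
tool_rot: [0.0, 0.707, 0.707, -0.001]
contact_force: [-13.2, -0.0, 41.3]
gripper_width: 0.005
grasp_force: 20.8
```

Request:
arm_command --commands '[0,0,-0.04,0,0,0,0,0,0,-0.09,0,0,0,0,0,-0.02,-0.13,0,0,0,0,0,-0.04,-0.17,0,0,0,0.5,0.05,-0.06,-0.17,0,0,0,0.5]'

```text
t: 6.7
eef_pos: [0.5183, -0.0129, 0.2382]
tool_rot: [0.004, 0.711, 0.703, 0.001]
contact_force: [1.5, 0.6, -0.5]
gripper_width: 0.33
grasp_force: 0.0
```

```bash
python3 - <<'E'
from h import *
rel((.4457,.3545,.24,135))
d=read_camera("side");c=read_camera("top")
p=proj(d,(.56,-.053,.07)).astype(int)
a=crop(c,235,185,80,50,8)[:360];b=crop(d,p[0]-40,p[1]-15,80,30,8)
cv2.imwrite("pics/d.png",np.vstack([a,b]))
E
```

```text
now [ 0.5183 -0.0129  0.2382] yaw 89.4 t 6.7 F [ 1.5  0.6 -0.5]
[366.6 -76.6  -3.6] [  0.3   0.3 -45.6]
```

View pics/d.png

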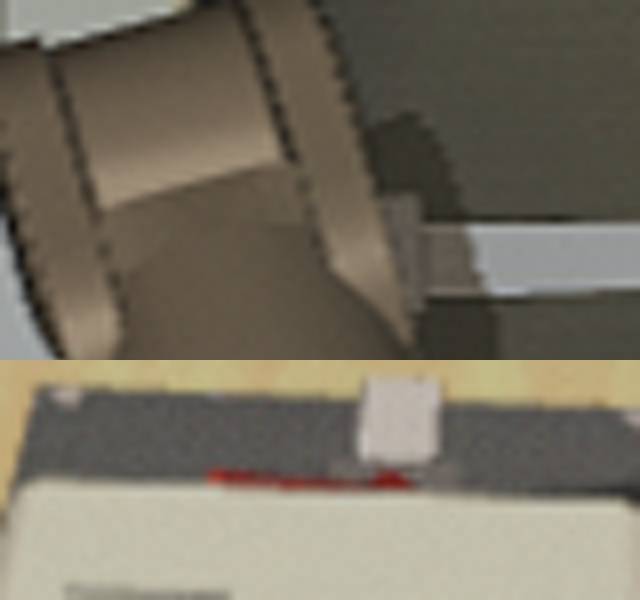

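The lever lies flat in the side crop (210–410,480). Next, the driver.

Request:
arm_command --commands '[0.18,-0.04,0,0,0,-23,0.7,0.18,-0.04,0,0,0,-23,0.7,0.18,-0.04,0,0,0,-23,0.7,0.18,-0.04,0,0,0,-23,0.7,0.367,-0.077,0,0,0,-45.5,0.7,0.367,-0.077,0,0,0,-45.5,0.7,0.367,-0.077,0,0,0,-45.5,0.7,0.367,-0.077,0,0,0,-45.5,0.7]'

```text
t: 7.6
eef_pos: [0.4372, 0.3622, 0.233]
tool_rot: [-0.001, 0.376, 0.927, -0.001]
contact_force: [0.6, 0.8, 0.7]
gripper_width: 0.703
grasp_force: 0.0
```

```bash
python3 - <<'E'
from h import *
rel((.4457,.3545,.24,135),(.4457,.3545,.116,135))
E
```

```text
now [0.4372 0.3622 0.233 ] yaw 135.8 t 7.6 F [0.6 0.8 0.7]
[-11.5   0.4  -7. ] [-0.1 -0.1  0.8]
[-11.7   0.6 117. ] [-0.1 -0.1  0.8]
```

Request:
arm_command --commands '[-0.0115,0,0,0,0,0.8,0.7,-0.0115,0,0,0,0,0.8,0.7]'

```text
t: 7.8
eef_pos: [0.447, 0.3515, 0.2326]
tool_rot: [-0.001, 0.384, 0.923, -0.001]
contact_force: [1.0, 0.4, -0.6]
gripper_width: 0.695
grasp_force: 0.0
```

```bash
python3 - <<'E'
from h import *
rel((.4457,.3545,.116,135))
d=read_camera("side");c=read_camera("top")
cv2.imwrite("pics/e.png",crop(d,270,210,110,110,5))
E
```

```text
now [0.447  0.3515 0.2326] yaw 134.8 t 7.8 F [ 1.   0.4 -0.6]
[  3.    1.5 116.6] [-0.2 -0.  -0.2]
```

View pics/e.png

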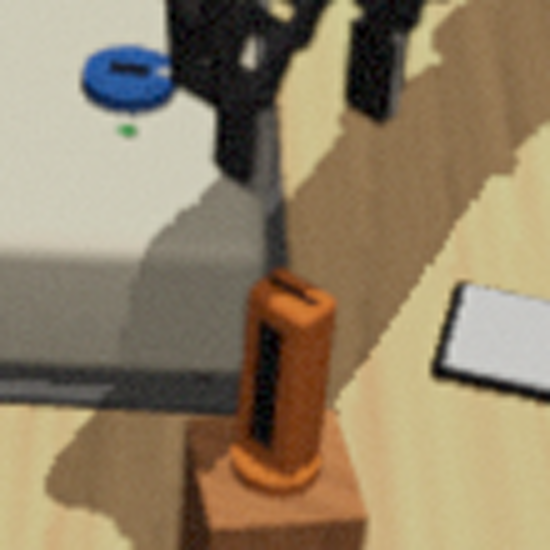

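The fingers straddle the handle (finger tips at 235,175 and 370,115; handle top at 290,287). Descending.

Request:
arm_command --commands '[0.003,0.0015,0.03,0,0,0,0.7,0.003,0.0015,0.06,0,0,0,0.7,0.003,0.0015,0.09,0,0,0,0.7,0.003,0.0015,0.116,0,0,0,0.7,0.003,0.0015,0.116,0,0,0,0.7]'

```text
t: 8.4
eef_pos: [0.4447, 0.3517, 0.1148]
tool_rot: [-0.001, 0.386, 0.923, -0.003]
contact_force: [-0.7, -0.9, 0.3]
gripper_width: 0.698
grasp_force: 0.0
```

Request:
arm_command --commands '[0,0,0,0,0,0,0.2,0,0,0,0,0,0,0.1,0,0,0,0,0,0,0,0,0,0,0,0,0,0,0,0,0,0,0,0,0]' --force 70

```text
t: 8.9
eef_pos: [0.4472, 0.3558, 0.12]
tool_rot: [0.001, 0.385, 0.923, 0.001]
contact_force: [-0.1, -1.7, 7.1]
gripper_width: 0.252
grasp_force: 68.5
```

```bash
python3 - <<'E'
from h import *
rel((.4457,.3545,.116,135),(.4457,.3545,.27,135))
E
```

```text
now [0.4472 0.3558 0.12  ] yaw 134.7 t 8.9 F [-0.1 -1.7  7.1]
[ 0.2 -2.   4. ] [ 0.2  0.  -0.3]
[   0.    -1.6 -150. ] [ 0.2  0.  -0.3]
```

Request:
arm_command --commands '[0,0,-0.04,0,0,0,0,0,0,-0.08,0,0,0,0,0,0,-0.12,0,0,0,0,0,0,-0.16,0,0,0,0,0,0,-0.16,0,0,0,0,0,0,-0.16,0,0,0,0]'

```text
t: 9.5
eef_pos: [0.4464, 0.3553, 0.2792]
tool_rot: [0.001, 0.385, 0.923, 0.001]
contact_force: [-0.3, -0.9, -1.5]
gripper_width: 0.25
grasp_force: 69.2
```

```bash
python3 - <<'E'
from h import *
rel((.5137,.104,.26,164))
d=read_camera("side");c=read_camera("top");o=get_obs();p=np.array(o["eef_pos"])
u=proj(d,p-[0,0,.06]).astype(int);u0=(u[0]-35,u[1]-45)
print(u0,"exp tip px",proj(d,p-[0,0,.106]))
b=crop(d,u0[0],u0[1],70,90,6)
a=crop(c,208,212,32,32,12)
im=np.zeros((540,800,3),np.uint8);im[:,:420]=b[:540];a=cv2.resize(a,(380,380));im[:380,420:]=a
cv2.imwrite("pics/f.png",im)
E
```

```text
now [0.4464 0.3553 0.2792] yaw 134.7 t 9.5 F [-0.3 -0.9 -1.5]
[-225.9 -129.    19.2] [  0.1   0.1 -29.3]
(np.int64(295), np.int64(204)) exp tip px [328.3 269. ]
```

View pics/f.png

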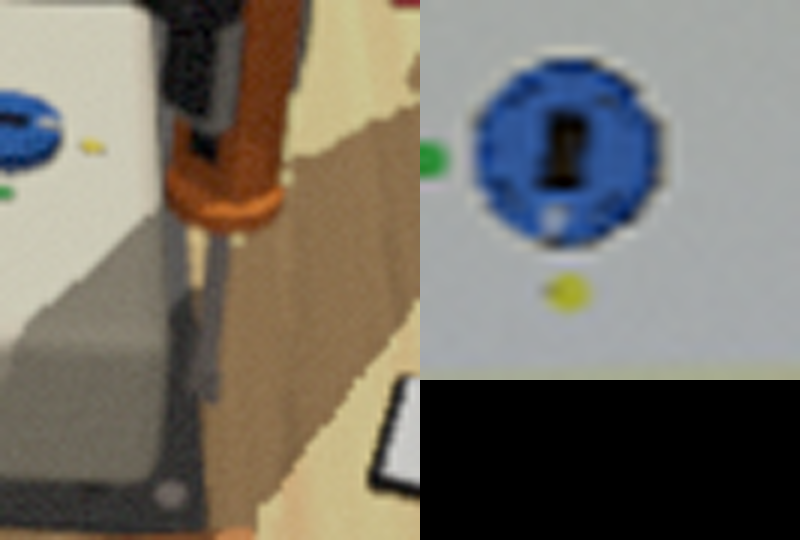

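Request:
arm_command --commands '[-0.113,-0.065,0.01,0,0,-16,0,-0.113,-0.065,0.01,0,0,-16,0,-0.113,-0.065,0.01,0,0,-16,0,-0.226,-0.129,0.019,0,0,-33,0,-0.226,-0.129,0.019,0,0,-33,0,-0.226,-0.129,0.019,0,0,-33,0,-0.226,-0.129,0.019,0,0,-33,0,-0.226,-0.129,0.019,0,0,-33,0]'

```text
t: 10.4
eef_pos: [0.513, 0.1024, 0.2577]
tool_rot: [-0.002, 0.108, 0.994, -0.0]
contact_force: [-0.3, 0.4, -0.6]
gripper_width: 0.245
grasp_force: 69.1
```

```bash
python3 - <<'E'
from h import *
rel((.5137,.1045,.26,168),(.5137,.1045,.232,168))
E
```

```text
now [0.513  0.1024 0.2577] yaw 167.6 t 10.4 F [-0.3  0.4 -0.6]
[-0.3  2.2 -2.3] [-0.  -0.2 -0.4]
[-0.3  2.2 25.7] [-0.  -0.2 -0.4]
```

Request:
arm_command --commands '[0,0.001,0.015,0,0,0,0,0,0.001,0.028,0,0,0,0,0,0.001,0.028,0,0,0,0,0,0.001,0.028,0,0,0,0]'

```text
t: 10.8
eef_pos: [0.5131, 0.1055, 0.2305]
tool_rot: [-0.001, 0.106, 0.994, -0.0]
contact_force: [0.1, 0.3, -0.1]
gripper_width: 0.247
grasp_force: 69.1
```

```bash
python3 - <<'E'
from h import *
rel((.5137,.1045,.217,168))
d=read_camera("side");p=np.array(get_obs()["eef_pos"])
u=proj(d,(.5137,.1045,.13)).astype(int);print(u-[25,25],"exp tip",proj(d,p-[0,0,.11]),"dial exp",proj(d,(.5137,.1045,.107)))
cv2.imwrite("pics/g.png",crop(d,u[0]-25,u[1]-25,50,50,12))
E
```

```text
now [0.5131 0.1055 0.2305] yaw 167.8 t 10.8 F [ 0.1  0.3 -0.1]
[-0.8 -0.9 13.5] [-0.  -0.1 -0.2]
[270 190] exp tip [295.  218.7] dial exp [294.8 223.3]
```

View pics/g.png

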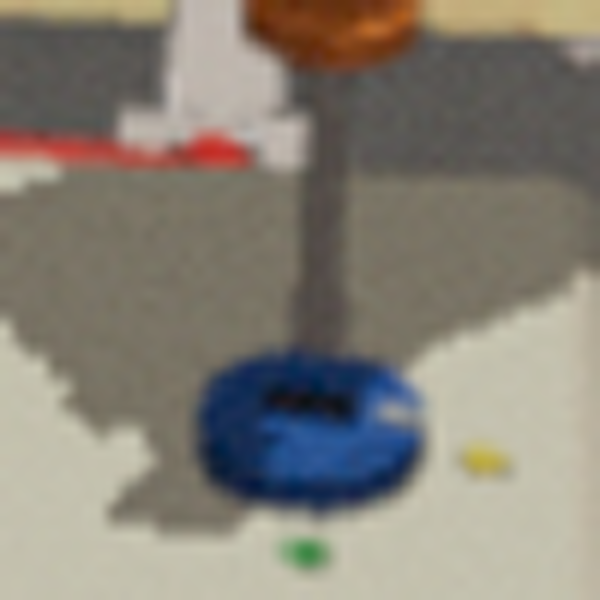

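The tip at (320,350) is about 1.5 mm off the slot centre (310,402) towards -x. I'm correcting that and lowering.

Request:
arm_command --commands '[-0.0015,-0.0005,0,0,0,0,0,-0.0015,-0.0005,0.006,0,0,0,0,-0.0015,-0.0005,0.012,0,0,0,0,-0.0015,-0.0005,0.016,0,0,0,0,-0.0015,-0.0005,0.018,0,0,0,0,-0.0015,-0.0005,0.018,0,0,0,0]'

```text
t: 11.45
eef_pos: [0.515, 0.104, 0.2129]
tool_rot: [-0.0, 0.107, 0.994, 0.0]
contact_force: [-0.6, -0.0, -0.9]
gripper_width: 0.249
grasp_force: 69.0
```

Request:
arm_command --commands '[0,0,0.0015,0,0,0,0,0,0,0.003,0,0,0,0,0,0,0.0045,0,0,0,0,0,0,0.006,0,0,0,0,0,0,0.006,0,0,0,0]'

```text
t: 11.95
eef_pos: [0.5149, 0.1047, 0.2071]
tool_rot: [-0.0, 0.107, 0.994, 0.0]
contact_force: [-1.6, 3.7, 0.5]
gripper_width: 0.246
grasp_force: 69.0
```

Request:
arm_command --commands '[0,0,0,0,0,8,0,0,0,0,0,0,16,0,0,0,0,0,0,24,0,0,0,0,0,0,32,0,0,0,0,0,0,40,0,0,0,0,0,0,48,0,0,0,0,0,0,56,0,0,0,0,0,0,64,0]' --force 90

```text
t: 12.75
eef_pos: [0.5145, 0.1047, 0.207]
tool_rot: [-0.001, 0.619, 0.785, -0.0]
contact_force: [-3.5, 2.7, -0.5]
gripper_width: 0.247
grasp_force: 89.2
```

```bash
python3 - <<'E'
from h import *
rel((.5149,.104,.207,90));o=get_obs();print(np.round(o["torque"],3))
c=read_camera("top");d=read_camera("side")
u=proj(d,(.5137,.1045,.13)).astype(int);
cv2.imwrite("pics/h.png",crop(d,u[0]-25,u[1]-25,50,50,12))
E
```

```text
now [0.5145 0.1047 0.207 ] yaw 103.4 t 12.75 F [-3.5  2.7 -0.5]
[-0.8  0.2 -0. ] [-0.1 -0.  13.4]
[1.053 0.866 0.069]
```

Request:
arm_command --commands '[0,0,0,0,0,5,0,0,0,0,0,0,10,0,0,0,0,0,0,14,0,0,0,0,0,0,17,0,0,0,0,0,0,20,0,0,0,0,0,0,20,0]'

```text
t: 13.45
eef_pos: [0.5142, 0.1047, 0.207]
tool_rot: [-0.001, 0.744, 0.669, -0.001]
contact_force: [-3.7, 4.2, -0.7]
gripper_width: 0.246
grasp_force: 89.2
```

```bash
python3 - <<'E'
from h import *
rel((.5149,.104,.207,80));o=get_obs();print(np.round(o["torque"],3))
d=read_camera("side")
u=proj(d,(.5137,.1045,.13)).astype(int);
cv2.imwrite("pics/i.png",crop(d,u[0]-25,u[1]-25,50,50,12))
E
```

```text
now [0.5142 0.1047 0.207 ] yaw 83.9 t 13.45 F [-3.7  4.2 -0.7]
[-0.6  0.7 -0. ] [-0.1 -0.   3.9]
[1.261 1.125 0.095]
```

View pics/i.png

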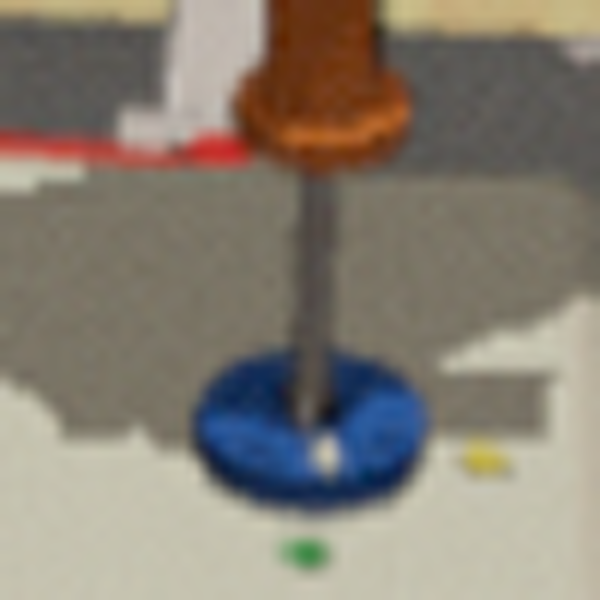

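The mark at (326,457) is still roughly 10–14° short of the green dot's line, so I'm turning further.

Request:
arm_command --commands '[0,0,0,0,0,4,0,0,0,0,0,0,8,0,0,0,0,0,0,10,0,0,0,0,0,0,12,0,0,0,0,0,0,12,0]'

```text
t: 14.0
eef_pos: [0.5141, 0.1048, 0.2069]
tool_rot: [-0.001, 0.809, 0.587, -0.001]
contact_force: [-3.5, 4.1, 0.2]
gripper_width: 0.244
grasp_force: 89.3
```

```bash
python3 - <<'E'
from h import *
rel((.5149,.104,.207,70));o=get_obs();print(np.round(o["torque"],3))
d=read_camera("side")
u=proj(d,(.5137,.1045,.13)).astype(int)
im=d["img"][u[1]+5:u[1]+20,u[0]-15:u[0]+15].astype(int)
m=(im[:,:,0]>110)&(im[:,:,2]>110);m[:, :]&=True
lab,L,st,ce=cv2.connectedComponentsWithStats(m.astype(np.uint8))
for s,cc in zip(st,ce):
    if s[4]<15: print(s[4],cc+[u[0]-15,u[1]+5])
for a in (70,80,86,90,93):
    t=np.radians(180-a);print(a,proj(d,np.array([.5137,.1045,.107])+[.0185*np.cos(t),.0185*np.sin(t),0]))
E
```

```text
now [0.5141 0.1048 0.2069] yaw 72.0 t 14.0 F [-3.5  4.1  0.2]
[-0.5  1.1 -0.1] [-0.1  0.   2. ]
[1.311 1.277 0.084]
8 [295.  227.5]
70 [297.2 227.3]
80 [295.9 227.5]
86 [295.1 227.5]
90 [294.6 227.5]
93 [294.2 227.4]
```

The mark is now at (295.0,227.5), about 86–89°. I'll add a few degrees for margin, turn back slightly to unload, then lift out.

Request:
arm_command --commands '[0,0,0,0,0,3,0,0,0,0,0,0,3,0,0,0,0,0,0,0,0,0,0,0,0,0,-3,0,0,0,-0.01,0,0,-3,0,0,0,-0.03,0,0,-3,0,0,0,-0.06,0,0,-3,0,0,0,-0.09,0,0,-3,0]'

```text
t: 14.85
eef_pos: [0.5156, 0.1025, 0.2987]
tool_rot: [0.001, 0.795, 0.607, -0.0]
contact_force: [0.6, -0.3, -0.9]
gripper_width: 0.247
grasp_force: 89.0
```

```bash
python3 - <<'E'
from h import *
rel((.4470,.3557,.29,135))
c=read_camera("top");d=read_camera("side")
u=proj(d,(.5137,.1045,.107)).astype(int);p=np.array(get_obs()["eef_pos"]);v=proj(d,p-[0,0,.06]).astype(int)
a=crop(d,u[0]-16,u[1]-12,32,26,12);b=crop(d,v[0]-32,v[1]-45,64,90,6)
im=np.zeros((540,790,3),np.uint8);im[:a.shape[0],:384]=a;im[:,400:784]=b;cv2.imwrite("pics/j.png",im)
print(u-[16,12],v-[32,45],proj(d,p-[0,0,.11]))
E
```

```text
now [0.5156 0.1025 0.2987] yaw 74.7 t 14.85 F [ 0.6 -0.3 -0.9]
[ 226.2 -132.8    8.3] [  0.    0.1 -60.3]
[278 211] [262 128] [294.1 192.8]
```

View pics/j.png

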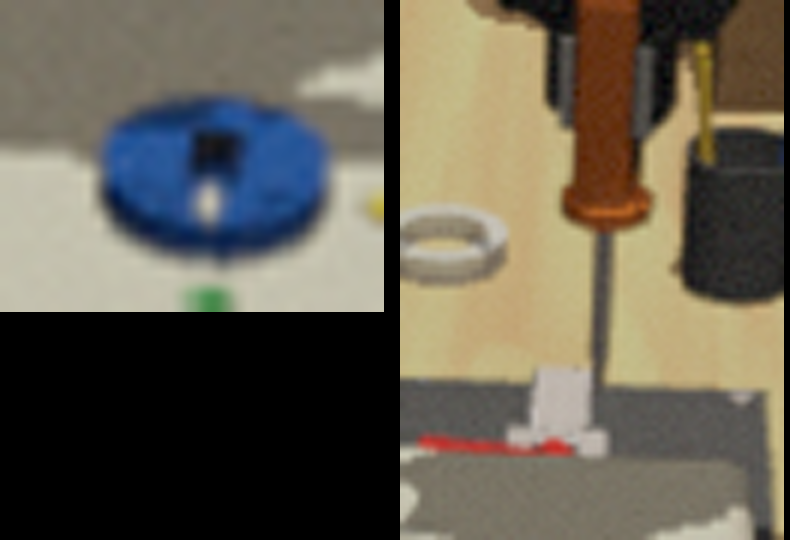

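The mark (208,205) lines up with the green dot (209,300) and the driver hangs upright with its tip at (598,385). Taking it back to the stand.

Request:
arm_command --commands '[0.11,-0.066,0,0,0,-30,0,0.11,-0.066,0,0,0,-30,0,0.11,-0.066,0,0,0,-30,0,0.11,-0.066,0,0,0,-30,0,0.226,-0.132,0.004,0,0,-60,0,0.226,-0.132,0.004,0,0,-60,0,0.226,-0.132,0.004,0,0,-60,0,0.226,-0.132,0.004,0,0,-60,0]'

```text
t: 15.75
eef_pos: [0.4449, 0.3615, 0.2933]
tool_rot: [-0.001, 0.379, 0.926, 0.001]
contact_force: [0.1, -0.5, -2.0]
gripper_width: 0.243
grasp_force: 89.1
```

Request:
arm_command --commands '[0,0,0,0,0,0,0,0,0,0,0,0,0,0,0,0,0,0,0,0,0]'

```text
t: 16.05
eef_pos: [0.4484, 0.3553, 0.2931]
tool_rot: [0.0, 0.387, 0.922, -0.0]
contact_force: [-1.2, 1.1, -0.5]
gripper_width: 0.242
grasp_force: 89.1
```

```bash
python3 - <<'E'
from h import *
rel((.4470,.3557,.22,135),(.4470,.3557,.123,135))
E
```

```text
now [0.4484 0.3553 0.2931] yaw 134.5 t 16.05 F [-1.2  1.1 -0.5]
[ 1.3 -0.7 73.1] [-0.   0.1 -0.5]
[  1.4  -0.7 170.1] [-0.   0.1 -0.5]
```

Request:
arm_command --commands '[0.0012,-0.0005,0.04,0,0,0,0,0.0012,-0.0005,0.075,0,0,0,0,0.0012,-0.0005,0.09,0,0,0,0,0.0012,-0.0005,0.11,0,0,0,0,0.0012,-0.0005,0.13,0,0,0,0,0.0012,-0.0005,0.15,0,0,0,0,0.0012,-0.0005,0.163,0,0,0,0,0.0012,-0.0005,0.168,0,0,0,0]'

```text
t: 16.85
eef_pos: [0.4464, 0.3566, 0.1245]
tool_rot: [-0.0, 0.385, 0.923, -0.001]
contact_force: [0.9, -1.0, -0.7]
gripper_width: 0.244
grasp_force: 89.2
```

Request:
arm_command --commands '[0,0,0.001,0,0,0,0,0,0,0.002,0,0,0,0,0,0,0.003,0,0,0,0,0,0,0.003,0,0,0,0]'

```text
t: 17.25
eef_pos: [0.4465, 0.3575, 0.1228]
tool_rot: [0.0, 0.385, 0.923, 0.0]
contact_force: [0.2, 0.3, -0.1]
gripper_width: 0.246
grasp_force: 89.2
```

Request:
arm_command --commands '[0,0,0.001,0,0,0,0,0,0,0.002,0,0,0,0,0,0,0.002,0,0,0,0]'

```text
t: 17.55
eef_pos: [0.4462, 0.3572, 0.1202]
tool_rot: [-0.0, 0.385, 0.923, -0.0]
contact_force: [0.2, 0.6, -1.9]
gripper_width: 0.246
grasp_force: 89.2
```

Request:
arm_command --commands '[0,0,0.001,0,0,0,0,0,0,0.0015,0,0,0,0,0,0,0.0015,0,0,0,0]'

```text
t: 17.85
eef_pos: [0.4463, 0.3573, 0.12]
tool_rot: [0.0, 0.385, 0.923, -0.0]
contact_force: [-2.8, -3.2, 9.3]
gripper_width: 0.248
grasp_force: 91.0
```

The collar is resting on the stand (9 N). Releasing and rising.

Request:
arm_command --commands '[0,0,-0.001,0,0,0,0.35,0,0,-0.001,0,0,0,0.6,0,0,-0.001,0,0,0,0.6,0,0,-0.03,0,0,0,0.6,0,0,-0.07,0,0,0,0.6,0,0,-0.12,0,0,0,0.6,0,0,-0.17,0,0,0,0.6,0,0,-0.22,0,0,0,0.6]'

```text
t: 18.65
eef_pos: [0.4458, 0.3571, 0.3407]
tool_rot: [-0.0, 0.385, 0.923, -0.0]
contact_force: [0.9, 1.0, 0.2]
gripper_width: 0.599
grasp_force: 0.0
```

```bash
python3 - <<'E'
from h import *
rel()
c=read_camera("top");d=read_camera("side")
im=d["img"][:,:,::-1];cv2.imwrite("pics/k.png",cv2.resize(im[150:384,170:400],None,fx=2.5,fy=2.5,interpolation=cv2.INTER_CUBIC))
E
```

```text
now [0.4458 0.3571 0.3407] yaw 134.7 t 18.65 F [0.9 1.  0.2]
```

View pics/k.png

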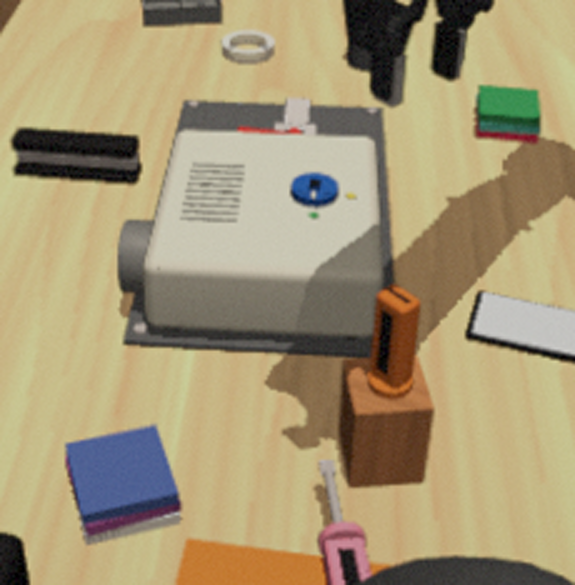

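The driver stands upright in its stand (395,340), the switch mark points at the green dot (314,190), the lever is flat (270,130), and the bystanders haven't moved. The pink look-alike, which was balanced on its tip at the start, now lies on the table. Handing in.

```bash
python3 -c "
from station import *
print(hand_in())"
```

```text
the job is handed in; nothing more can be done
None
```

I handed the job in at about 18.7 s: the stop is against the projector, the lever is clamped flat, the switch is at the green dot and the screwdriver is upright in its stand; the pink look-alike screwdriver, upright at the start, was lying on the bench by the end, probably toppled by itself since I recorded no contact with it, but I can't rule out that the arm did it.

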